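# Index the macaron cradle one hole towards the magazine

### The job

Bring the macaron cradle one locking hole along its rail, towards the magazine of stacked macarons: pull up the red spring knob, slide the cradle off, and let the pin snap fully home into the next hole, which is hidden and must be found by feel. Lean on the pin only gently, since a hard sideways shove bends it, keep the three macarons lying in the cradle's pockets, leave the other things on the bench alone, and let go of the knob at the end.

Things in the scene. Friction and masses are not known exactly. Their poses are not given: they have to be found in the camera images.
- rail_mid (a point): Point on the bench (z = 0) under the knob's axis at the home hole. The fixed 340 mm rail runs along this point's y axis; x points across to the grey tray; z is up. On each side along y lies one next hole, hidden under the cradle, on a strip clamped by eye: 44 to 73 mm from home, different each side and each start; their tops are 29 to 30 mm above the bench.
- cradle (a joint): Cradle position along the rail's y axis (m): about 0 in the home hole, stops at -0.09 and 0.09. Aluminium saddle 85 mm across, 150 mm along, top 42 mm above the bench, with a grey six-pocket tray on its +x side (47 to 153 mm from the knob's axis, rim 48 mm above the bench). Slides with 2 N of friction, plus 1 to 5 N while the pin rubs on the strip. Cannot be lifted off.
- plunger (a joint): How far the red knob and its pin are pulled up (m): 0 is fully down, pin home in a hole; 0.007 to 0.008 is the pin's flat end resting on the strip between holes; above that the pin is clear; 0.014 is the end stop. The spring pushes down with 4.5 N at 0, 8 N at the stop.
- knob_mid (a point): Centre of the red knob, an upright cylinder 24 mm in diameter and 24 mm tall: 88 mm above the bench when the pin is home, 95 to 96 mm when it rides on the strip. Below it a fixed steel neck, 18 mm in diameter, reaches to 74 mm above the bench. The knob moves straight up, and with the cradle along the rail; pushing it sideways moves the cradle.
- pin: The plunger's hidden steel pin, 9 mm in diameter, flat ended; origin at the centre of its lower end. Home, it reaches 8 mm into a hole 12.5 mm long along the rail (under 2 mm of play each way). It bends if, while in a hole, it is pressed sideways against the hole's wall with more than 18 N.
- magazine_foot (a point): Centre of the underside of the fixed magazine: round blue foot, 72 mm in diameter, with a stack of yellow macarons between four thin rods, 130 mm tall. It stands beyond one end of the rail (+y or -y side, changing from start to start), 215 mm from rail_mid along y and 100 mm along x. At the other end stands a steel post with a black cap, 82 mm tall.
- macaron0_mid (a point): Centre of a loose yellow macaron, 41 mm in diameter, 22 mm tall, 30 g, lying flat in a pocket (47 mm by 45 mm, 12 mm deep) of the tray row farther from the knob; 47 mm above the bench
- macaron1_mid (a point): A second such macaron, in the middle pocket of the same row
- macaron2_mid (a point): A third such macaron in the last pocket of the same row
- bowl_mid (a point): Bystander: steel bowl, 150 mm wide, 70 mm tall, centre half-way up
- jar_mid (a point): Bystander: amber jar with white lid, 70 mm wide, 90 mm tall, centre half-way up
- nozzle_cup_mid (a point): Bystander: white cup, 72 mm wide, 80 mm tall, centre half-way up
- scraper_grip (a point): Bystander: blue-handled spatula lying on the bench; this point is on its handle

How it is judged:
On the way, in this order (a step that is already met when the one before it is completed fails the run):
1. the knob is pulled up (value of joint plunger above 0.006 m), for 0.05 s.
2. the cradle has left the home hole towards the magazine (((y of magazine_foot in the frame of rail_mid above 0 m and value of joint cradle above 0.015 m) or (y of magazine_foot in the frame of rail_mid below 0 m and value of joint cradle below -0.015 m))), for 0.05 s.
3. the pin has snapped home in the next hole (value of joint plunger below 0.002 m and (value of joint cradle above 0.035 m or value of joint cradle below -0.035 m)), for 0.2 s.
At the end, for the whole second after the job is handed in: The pin is home in the next hole on the magazine's side: the knob is within 2 mm of fully down, the cradle stands still 35 to 80 mm from the home hole towards the magazine, and the knob has been let go (value of joint plunger below 0.002 m and velocity of joint cradle between -0.005 and 0.005 m/s and ((y of magazine_foot in the frame of rail_mid above 0 m and value of joint cradle between 0.035 and 0.08 m) or (y of magazine_foot in the frame of rail_mid below 0 m and value of joint cradle between -0.08 and -0.035 m))); the robot touches nothing.
It fails at once if the pin, while in a hole, is pressed against the hole's wall with more than 18 N (value of joint plunger below 0.005 m and contact force between pin and anything else above 18 N).
It fails at once if a macaron leaves its pocket or tips over (height (world z) of any of macaron0_mid, macaron1_mid, macaron2_mid below 0.035 m or height (world z) of any of macaron0_mid, macaron1_mid, macaron2_mid above 0.062 m or angle between any of macaron0_mid, macaron1_mid, macaron2_mid's own z axis and vertical above 0.5 rad).
It fails at once if a bystander is pushed more than 30 mm (distance of any of bowl_mid, jar_mid, nozzle_cup_mid, scraper_grip from where it was at the start of the episode above 0.03 m).
It also fails if it takes over 51 s, if anything falls off the work surface, if the arm or the gripper's body presses on something with over 40 N, if the wrist force passes 120 N, or if a joint passes its speed limit or range.

### The arm

A 6-joint arm with a two-finger parallel gripper is mounted at the origin on the work surface. World frame = base frame: x ahead of the robot, y to its left, z up, the work surface at z = 0. Lengths are in m, angles in rad, forces in N, time in s.
With the tool pointing down it reaches from about 0.375 to 0.9 m from the base axis. Payload 3.1 kg.
Tool frame: the origin (TCP) lies midway between the tips of the shut fingers; the grasp point (between the pads) lies 19 mm behind it; z points along the fingers, y is the direction in which the jaws open and shut (so a half turn about z gives the same grasp; the last joint's range is limited). The gripper opens to 85 mm and grips with 20 to 120 N. Pads are 22 mm wide; open, the fingers measure 114 mm over their backs; the gripper's body (76 mm by 85 mm) begins 54 mm behind the grasp point. The pads swing forward as they close: fully open they stand 13 mm farther back than shut.
Start: joints at [-1.353, 0.527, 1.433, -0, 1.181, -0.178], TCP at [0.241, -0.577, 0.231] pointing down, gripper open.
Joint ranges: [-3.08, 3.08], [-0.75, 2.2], [0.22, 2.44], [-1.43, 4.57], [0, 2.65], [-2.85, 2.85]. Speed limits (rad/s): [2.79, 2.79, 3.14, 3.14, 3.14, 3.14].

### API

Orientations are given as a unit quaternion [x, y, z, w].
In Python, from station import manip gives the robot as it stands.
- The arm moves only by the tool servo_tool, never from a script. Its argument "motion" is a list of rows, each a list of 7 numbers: the shift along the tool's x, y, z in mm, then the turn, a rotation vector about the tool's x, y, z in rad, then the opening, from -1 (shut) to 1 (fully open), so that 0 is half open. In form: [[x, y, z, rx, ry, rz, hand], ...]. A call has 1 to 12 rows; each row shifts and turns the pose as measured when the row begins, along the tool's axes as they then stand; what a row does not reach is not made up. A row lasts 1/12 s, in which the tool goes at most 41.7 mm and 7.16 degrees, less where a joint would pass 70% of its speed; a pose out of reach is approached as far as the arm can. A call with a gripper value outside its range is refused whole. The fingers move at their own pace and stop on an object; "grip_force" is the grip in N (left out, the last holds). Time passes only in rows, so rows that do not move let the fingers close. It gives the time, the measured TCP pose, the force and the opening at its end, in the units of the state.
- manip.sense(): the state, without advancing time (a new reading comes with each control period).
- manip.snapshot(name): name is "scene" or "top" or "wrist"; returns a dict with "frame" (400x640x3 uint8, red, green, blue), "mtx" (3x3 intrinsics, pixels), "world_from_camera" (4x4, takes a point from camera to world coordinates). Camera axes: x right, y up, looking along -z (the intrinsics and any distortion apply to the point x, -y, -z); pixel columns grow to the right and rows downward; lengths in m; the calibration is good to about 2 mm. A picture is of the moment at which its call begins. There is no depth.
- manip.sign_off(): hands the job in, once; it reports no verdict.
The state is a dict: "t": time; "q": joint angles; "qd": joint speeds; "tau": joint torques, N m; "tcp_pos": TCP position; "tool_rot": TCP orientation; "force": force on the tool from outside, world axes, zero at the start; "ft_torque": the same for the moment, N m; "finger_gap": opening from 0.0 (shut) to 1.0 (fully open).
Only numpy, scipy, OpenCV 4.12 (cv2) and the standard library are available. Lean on these libraries where they do the work, as an engineer would, in place of code of your own. Each camera call takes 0.05 s, during which the arm holds its last target.

## Working session

There is one attempt and no reset: what is moved stays moved. The work goes in short steps, Python scripts to look and compute and a tool call to move; the robot and the scene stay as the last step left them, time stands still between calls to the robot, and variables do not carry over. Pictures are saved under pics/ and viewed, and the job is handed in when it is done.

Besides the shell and the picture viewer there is one more tool, called after "Call:" as name([rows], argument=value, ...), one row to a line, values as JSON. servo_tool: Moves the arm, as the interface text tells. Its arguments: {"type":"object","properties":{"motion":{"type":"array"},"grip_force":{"type":"number"}},"required":["motion"]}

```bash
ls; mkdir -p pics; python3 - <<'E'
from station import manip
import cv2
s=manip.sense(); print(s)
for n in ("scene","top","wrist"):
    d=manip.snapshot(n); cv2.imwrite(f"pics/{n}0.png",d["frame"][:,:,::-1]); print(n,d["mtx"].tolist(),d["world_from_camera"].round(4).tolist(),[k for k in d])
E
```

```text
pics
{'t': 0.0, 'q': array([-1.35347565e+00,  5.28506842e-01,  1.43394269e+00, -5.30901350e-05,
        1.18139387e+00, -1.78506071e-01]), 'qd': array([-0.00025776, -0.00034728, -0.00025353,  0.0005782 , -0.00170886,
        0.00091268]), 'tau': array([-1.40093449e-03, -4.42351055e+01, -1.78028655e+01, -1.70783678e-04,
        8.47500603e-03,  1.60918557e-05]), 'tcp_pos': array([ 0.24082971, -0.57593471,  0.23029579]), 'tool_rot': array([ 9.80476385e-01,  1.96633650e-01, -4.63809553e-05, -1.12468741e-03]), 'force': array([-0.10095936, -1.23775802,  0.25091369]), 'ft_torque': array([-0.01896027, -0.00104276, -0.01531862]), 'finger_gap': 1.0019128244939064}
scene [[451.37158118186915, 0.0, 318.94635502223], [0.0, 451.37158118186915, 203.94107416686003], [0.0, 0.0, 1.0]] [[0.0979, -0.6261, 0.7736, 1.5282], [0.9952, 0.0689, -0.0701, -0.0297], [-0.0094, 0.7767, 0.6298, 0.9378], [0.0, 0.0, 0.0, 1.0]] ['frame', 'mtx', 'world_from_camera']
top [[413.97771935807407, 0.0, 319.3719899034326], [0.0, 413.97771935807407, 192.21059099370768], [0.0, 0.0, 1.0]] [[0.0197, 0.9969, -0.0764, 0.414], [-0.9998, 0.0204, 0.0081, 0.0789], [0.0096, 0.0762, 0.997, 1.3696], [0.0, 0.0, 0.0, 1.0]] ['frame', 'mtx', 'world_from_camera']
wrist [[293.08172249005855, 0.0, 323.3850026982543], [0.0, 293.08172249005855, 193.45185380254273], [0.0, 0.0, 1.0]] [[0.3861, 0.8739, 0.2954, 0.318], [-0.9225, 0.3665, 0.1215, -0.5446], [-0.0021, -0.3194, 0.9476, 0.3722], [0.0, 0.0, 0.0, 1.0]] ['frame', 'mtx', 'world_from_camera']
```

View pics/scene0.png

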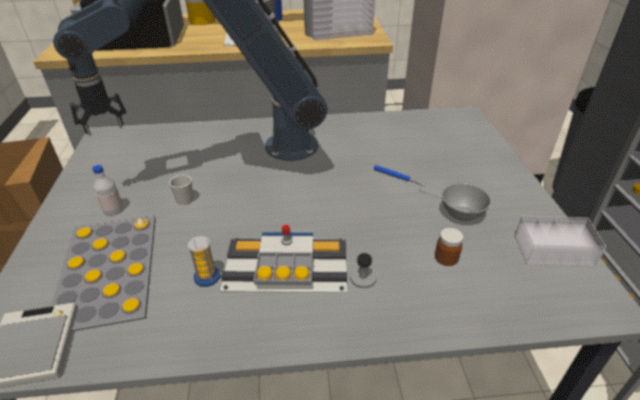

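View pics/top0.png

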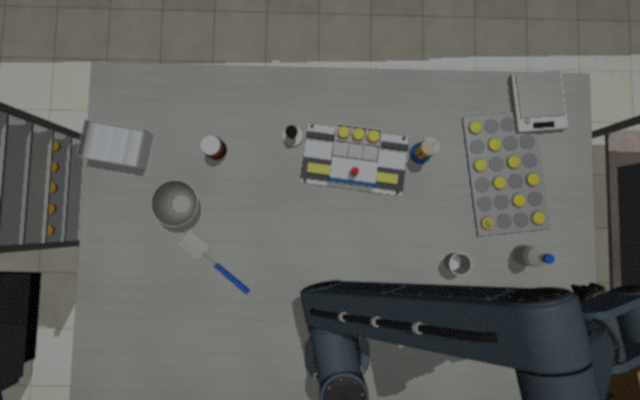

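View pics/wrist0.png

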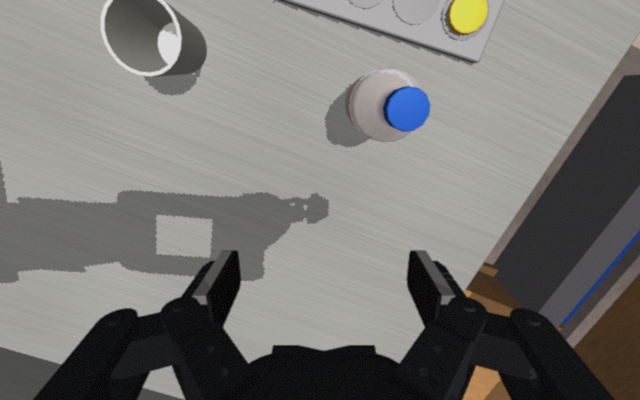

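The scene view shows the knob near (286,229), the magazine near (203,262) and the post near (364,262). In the top view the knob is at (354,171) and the magazine at (425,150), which puts the magazine on the -y side. Next I'll measure them.

```bash
cat > h.py <<'E'
import cv2, numpy as np
from station import manip
def ray(d,u,v):
    K=d["mtx"];T=d["world_from_camera"]
    c=np.array([(u-K[0,2])/K[0,0],-(v-K[1,2])/K[1,1],-1.]);r=T[:3,:3]@c
    return T[:3,3],r/np.linalg.norm(r)
def onz(d,u,v,z):
    o,r=ray(d,u,v);return o+r*(z-o[2])/r[2]
def tri(a,b):
    (o1,r1),(o2,r2)=a,b
    A=np.stack([r1,-r2],1);t=np.linalg.lstsq(A,o2-o1,rcond=None)[0]
    p,q=o1+r1*t[0],o2+r2*t[1];return (p+q)/2,np.linalg.norm(p-q)
def blobs(f,lo,hi,box,mn=8):
    h=cv2.cvtColor(f,cv2.COLOR_RGB2HSV);m=cv2.inRange(h,lo,hi)
    if lo[0]==0: m|=cv2.inRange(h,(172,lo[1],lo[2]),(180,255,255))
    x0,y0,x1,y1=box;k=np.zeros_like(m);k[y0:y1,x0:x1]=m[y0:y1,x0:x1]
    n,l,s,c=cv2.connectedComponentsWithStats(k)
    return [(c[i].round(1).tolist(),s[i].tolist()) for i in range(1,n) if s[i][4]>=mn]
E
python3 - <<'E'
from h import *
S=manip.snapshot("scene");T=manip.snapshot("top")
for n,d,b in(("s",S,(190,215,380,300)),("t",T,(270,110,450,205))):
    print(n,"red",blobs(d["frame"],(0,120,60),(8,255,255),b))
    print(n,"yel",blobs(d["frame"],(18,120,100),(35,255,255),b))
    print(n,"blue",blobs(d["frame"],(100,120,40),(125,255,255),b))
cv2.imwrite("pics/tz.png",cv2.resize(T["frame"][105:210,270:450,::-1],None,fx=4.4,fy=4.4,interpolation=cv2.INTER_CUBIC))
cv2.imwrite("pics/sz.png",cv2.resize(S["frame"][215:300,185:385,::-1],None,fx=4,fy=4,interpolation=cv2.INTER_CUBIC))
E
```

```text
s red [([285.4, 229.2], [282, 225, 8, 10, 65])]
s yel [([247.5, 245.3], [236, 241, 24, 10, 215]), ([326.0, 245.7], [313, 241, 27, 10, 237]), ([209.3, 260.5], [206, 249, 7, 25, 58]), ([200.9, 264.3], [193, 251, 16, 27, 282]), ([264.1, 272.4], [257, 266, 15, 14, 178]), ([282.5, 272.4], [275, 266, 16, 14, 176]), ([301.1, 272.7], [294, 266, 15, 14, 178])]
s blue [([271.7, 233.5], [263, 233, 18, 2, 35]), ([301.2, 233.9], [291, 233, 21, 2, 24]), ([207.7, 279.7], [195, 271, 24, 15, 132])]
t red [([354.4, 170.7], [352, 168, 6, 7, 34])]
t yel [([343.2, 132.1], [338, 127, 12, 11, 103]), ([358.3, 133.8], [353, 128, 12, 12, 107]), ([373.1, 136.0], [368, 131, 12, 11, 104]), ([318.3, 168.8], [308, 164, 21, 11, 148]), ([386.6, 177.9], [377, 173, 20, 11, 145])]
t blue [([416.0, 155.5], [410, 144, 18, 19, 95]), ([351.3, 181.9], [329, 178, 46, 9, 109])]
```

View pics/tz.png

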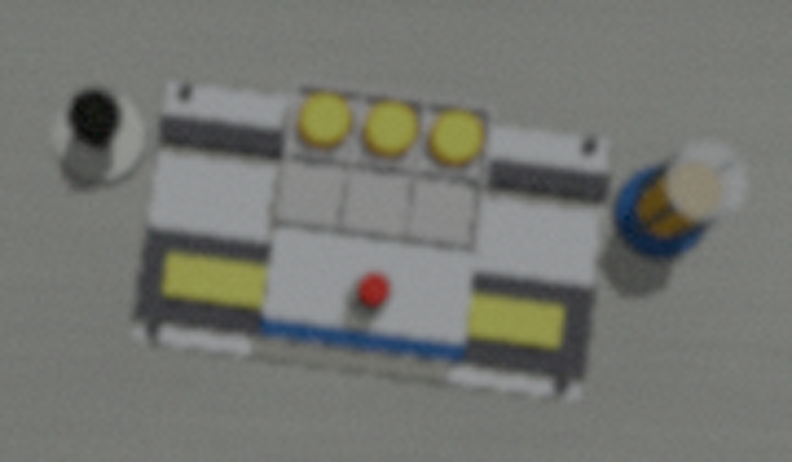

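View pics/sz.png

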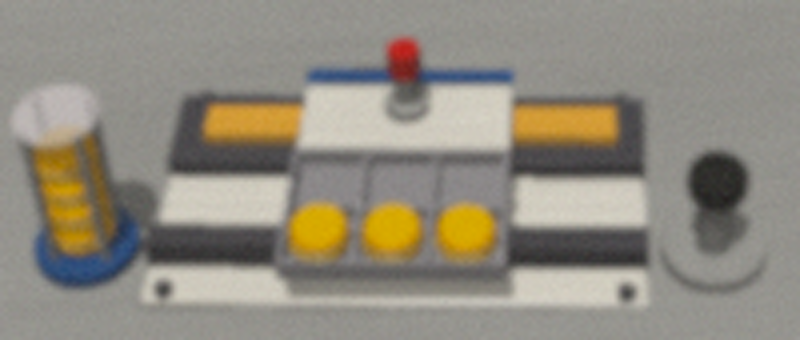

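The zooms show a single red knob. The magazine is on the right in the top view (-y) and the rail is turned slightly.

```bash
python3 - <<'E'
from h import *
S=manip.snapshot("scene");T=manip.snapshot("top")
k,e=tri(ray(S,285.6,229.5),ray(T,354.4,170.7));print("knob",k.round(4),e)
print("knob top@.095",onz(T,354.4,170.7,.095).round(4), "scene@.089",onz(S,285.6,229.5,.089).round(4))
M=[tri(ray(S,a,b),ray(T,c,d)) for a,b,c,d in((301.1,272.7,343.2,132.1),(282.5,272.4,358.3,133.8),(264.1,272.4,373.1,136.0))]
for m in M: print("mac",m[0].round(4),m[1])
d=M[0][0]-M[2][0];print("yaw of y axis from macs",np.degrees(np.arctan2(-d[0],d[1])),np.hypot(*d[:2]))
a=onz(T,318.3,168.8,.03);b=onz(T,386.6,177.9,.03);d=a-b;print("strips top",np.degrees(np.arctan2(-d[0],d[1])),a,b)
a=onz(S,247.5,245.3,.03);b=onz(S,326,245.7,.03);d=b-a;print("strips scene",np.degrees(np.arctan2(-d[0],d[1])),a,b)
m=onz(T,270+645/4.4,105+210/4.4,0.012);print("mag",m)
s=manip.sense();from scipy.spatial.transform import Rotation as R
print(R.from_quat(s["tool_rot"]).as_matrix().round(3))
E
```

```text
knob [ 0.5823 -0.0394  0.0838] 0.0008692761958620784
knob top@.095 [ 0.5808 -0.0388  0.095 ] scene@.089 [ 0.5881 -0.0389  0.089 ]
mac [ 0.7129 -0.0054  0.0441] 6.462689485153314e-05
mac [ 0.7081 -0.0544  0.0457] 6.781527578391088e-08
mac [ 0.7021 -0.1028  0.0448] 0.0002927033689838515
yaw of y axis from macs -6.369798391432035 0.09800801000083988
strips top -6.443143442931264 [0.59305278 0.07305354 0.03      ] [ 0.56785134 -0.15010532  0.03      ]
strips scene -6.587466533161206 [ 0.57846161 -0.15131625  0.03      ] [0.60435453 0.07289924 0.03      ]
mag [ 0.65605579 -0.25230526  0.012     ]
[[ 0.923  0.386 -0.   ]
 [ 0.386 -0.923  0.   ]
 [ 0.    -0.    -1.   ]]
```

Call:
servo_tool([
  [0,0,0,0,0,0.102,0.3],
  [0,0,0,0,0,0.102,0.3],
  [0,0,0,0,0,0.102,0.3],
  [0,0,0,0,0,0.102,0.3],
  [0,0,0,0,0,0.1,0.3],
  [18,-36,0,0,0,0,0.3],
  [18,-36,0,0,0,0,0.3],
  [18,-36,0,0,0,0,0.3],
  [18,-36,0,0,0,0,0.3],
  [18,-36,0,0,0,0,0.3],
  [18,-36,0,0,0,0,0.3],
  [18,-36,0,0,0,0,0.3],
], grip_force=20)

```text
t: 1.35
tcp_pos: [0.4018, -0.3469, 0.2294]
tool_rot: [0.997, -0.077, 0.001, 0.004]
force: [0.1, -1.7, 0.6]
finger_gap: 0.647
```

Call:
servo_tool([
  [0,0,0,0,0,-0.041,0],
  [16,-36,0,0,0,0,0],
  [16,-36,0,0,0,0,0],
  [16,-36,0,0,0,0,0],
  [16,-36,0,0,0,0,0],
  [16,-36,0,0,0,0,0],
  [16,-36,0,0,0,0,0],
  [16,-36,0,0,0,0,0],
  [16,-36,0,0,0,0,0],
  [8,-20,0,0,0,0,0],
  [0,0,0,0,0,0,0],
])

```text
t: 2.27
tcp_pos: [0.5801, -0.0385, 0.2293]
tool_rot: [0.999, -0.053, 0.005, 0.005]
force: [-0.6, -0.9, -0.2]
finger_gap: 0.501
```

```bash
cat > st.py <<'E'
from h import *
from scipy.spatial.transform import Rotation as R
import sys
s=manip.sense();Rm=R.from_quat(s["tool_rot"]).as_matrix()
print(s["t"],s["tcp_pos"].round(4),"gap",s["finger_gap"],"F",s["force"].round(2));print(Rm.round(3))
d=manip.snapshot("wrist");cv2.imwrite(f"pics/{sys.argv[1]}.png",d["frame"][:,:,::-1])
b=blobs(d["frame"],(0,120,60),(8,255,255),(0,0,640,400),30);print(b)
E
python3 st.py w1; python3 - <<'E'
from h import *
d=manip.snapshot("wrist");b=max(blobs(d["frame"],(0,120,60),(8,255,255),(0,0,640,400),30),key=lambda b:b[1][4])
print(onz(d,*b[0],.092).round(4))
K=np.array([.582,-.039,.088])
T=manip.snapshot("top");print(blobs(T["frame"],(0,120,60),(8,255,255),(270,110,450,205)))
E
```

```text
2.2667 [ 0.5801 -0.0385  0.2293] gap 0.5010074547176935 F [-0.61 -0.9  -0.16]
[[ 0.994 -0.105  0.009]
 [-0.105 -0.994 -0.01 ]
 [ 0.01   0.009 -1.   ]]
[([324.0, 178.2], [313, 165, 23, 27, 490])]
[ 0.5863 -0.0408  0.092 ]
[([353.8, 171.1], [352, 168, 6, 7, 26])]
```

View pics/w1.png

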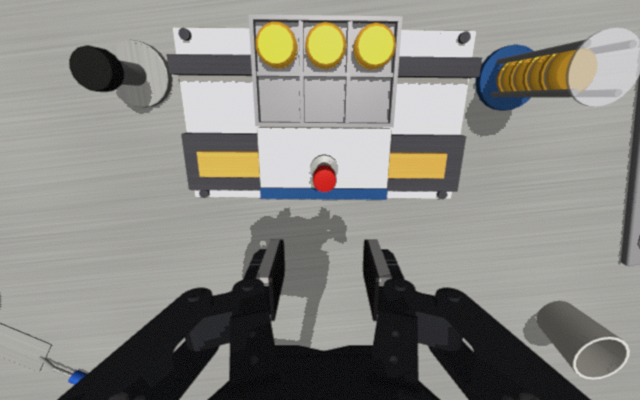

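The knob at (324,178) sits centrally between the jaws, and the tool lines up with the rail. I'll correct the small tilt and descend around the knob.

Call:
servo_tool([
  [4,1,0,0.009,-0.01,0.007,0],
  [0,0,30,0,0,0,0],
  [0,0,30,0,0,0,0],
  [0,0,30,0,0,0,0],
  [0,0,20,0,0,0,0],
  [0,0,0,0,0,0,0],
])

```text
t: 2.92
tcp_pos: [0.5839, -0.0563, 0.1194]
tool_rot: [0.998, -0.066, 0.003, 0.002]
force: [-0.2, -0.2, 0.8]
finger_gap: 0.496
```

```bash
python3 st.py w2
```

```text
2.9167 [ 0.5839 -0.0563  0.1194] gap 0.49640775496501877 F [-0.2  -0.16  0.82]
[[ 0.991 -0.131  0.005]
 [-0.131 -0.991 -0.004]
 [ 0.006  0.004 -1.   ]]
[([299.5, 231.3], [280, 209, 38, 45, 1322])]
```

View pics/w2.png

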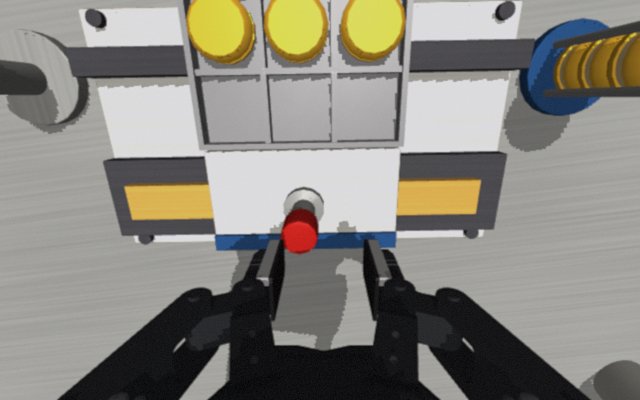

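Call:
servo_tool([
  [0,-16,0,0,0,0,0],
  [0,0,0,0,0,0,0],
])

```text
t: 3.13
tcp_pos: [0.5875, -0.0442, 0.1223]
tool_rot: [0.998, -0.069, 0.004, 0.002]
force: [-0.3, -0.6, -0.2]
finger_gap: 0.494
```

```bash
python3 -c "
from station import manip
s=manip.sense();print(s['tcp_pos'],s['q'],s['qd'],s['tool_rot'],s['t'])"
```

```text
[ 0.58754848 -0.04419439  0.12227492] [-0.26304803  0.61982777  1.62600189 -0.00390163  0.88642269  1.44784054] [-0.07897925 -0.01394489 -0.03205751 -0.04575028  0.00311672 -0.03072465] [ 0.99762082 -0.06876476  0.0042924   0.00238485] 3.1333
```

Call:
servo_tool([
  [0,0,0,0,0,0,0],
  [0,0,0,0,0,0,0],
])

```text
t: 3.3
tcp_pos: [0.5893, -0.0465, 0.1251]
tool_rot: [0.998, -0.069, 0.007, 0.003]
force: [-0.3, -0.1, -0.2]
finger_gap: 0.499
```

```bash
python3 -c "
from station import manip
s=manip.sense();print(s['tcp_pos'],s['q'],s['qd'],s['tool_rot'],s['t'])"
```

```text
[ 0.58925512 -0.04647727  0.12506935] [-0.26578531  0.61624569  1.62297846 -0.00463664  0.88811099  1.44669593] [-0.01852919 -0.02175538 -0.01900328 -0.00762856  0.0029453  -0.00640894] [ 0.99756631 -0.06933515  0.0066432   0.00315575] 3.3
```

Call:
servo_tool([
  [0,0,0,0,0,0,0],
])

```text
t: 3.38
tcp_pos: [0.59, -0.0474, 0.1264]
tool_rot: [0.998, -0.07, 0.008, 0.004]
force: [-0.3, 0.9, -0.6]
finger_gap: 0.502
```

Call:
servo_tool([
  [0,0,0,0,0,0,0],
  [0,0,0,0,0,0,0],
  [0,0,0,0,0,0,0],
])

```text
t: 3.63
tcp_pos: [0.5911, -0.0489, 0.1286]
tool_rot: [0.997, -0.07, 0.01, 0.004]
force: [-0.0, -0.1, -0.0]
finger_gap: 0.502
```

Call:
servo_tool([
  [0,4,0,0,0,0,0],
])

```text
t: 3.72
tcp_pos: [0.5906, -0.0526, 0.1289]
tool_rot: [0.998, -0.07, 0.01, 0.004]
force: [0.1, 0.3, 0.6]
finger_gap: 0.502
```

Call:
servo_tool([
  [0,0,4,0,0,0,0],
])

```text
t: 3.8
tcp_pos: [0.5913, -0.0534, 0.1255]
tool_rot: [0.997, -0.07, 0.011, 0.004]
force: [0.7, -0.7, 0.3]
finger_gap: 0.502
```

```bash
cat > to.py <<'E'
import sys
from h import *
from scipy.spatial.transform import Rotation as R
# usage: to.py x y z -> tool-frame shift (mm) and turn to rail-aligned downward pose
s=manip.sense();r=R.from_quat(s["tool_rot"])
a=np.radians(-6.45);G=R.from_matrix(np.array([[np.cos(a),np.sin(a),0],[np.sin(a),-np.cos(a),0],[0,0,-1]]))
t=np.array([float(v) for v in sys.argv[1:4]])
print("t",round(s["t"],2),"shift",(r.inv().apply(t-s["tcp_pos"])*1e3).round(1),"turn",(r.inv()*G).as_rotvec().round(3))
ey=np.array([np.sin(-a),np.cos(a)]);ex=np.array([np.cos(a),np.sin(a)])
d=s["tcp_pos"][:2]-[.583,-.0395];print("rail x,y mm",(d@ex*1e3).round(1),(d@ey*1e3).round(1),"z",(s["tcp_pos"][2]*1e3).round(1),"F rail",(s["force"][:2]@ex).round(1),(s["force"][:2]@ey).round(1),s["force"][2].round(1),"gap",s["finger_gap"].round(3))
E
python3 to.py .584 -.040 .069
```

```text
t 3.8 shift [-10.3 -12.7  56.2] turn [ 0.007 -0.022 -0.027]Traceback (most recent call last):
  File "to.py", line 10, in <module>
    d=s["tcp_pos"][:2]-[.583,-.0395];print("rail x,y mm",(d@ex*1e3).round(1),(d@ey*1e3).round(1),"z",(s["tcp_pos"][2]*1e3).round(1),"F rail",(s["force"][:2]@ex).round(1),(s["force"][:2]@ey).round(1),s["force"][2].round(1),"gap",s["finger_gap"].round(3))
                                                                                                                                                                                                                                    ^^^^^^^^^^^^^^^^^^^^^
AttributeError: 'float' object has no attribute 'round'
```

Call:
servo_tool([
  [-10,-13,1,0.007,-0.022,-0.027,0.1],
  [0,0,5,0,0,0,0.1],
])

```text
t: 3.97
tcp_pos: [0.5825, -0.0387, 0.1188]
tool_rot: [0.998, -0.056, -0.001, -0.0]
force: [-0.3, -0.1, -0.1]
finger_gap: 0.55
```

```bash
sed -i 's/s\["finger_gap"\].round(3)/round(float(s["finger_gap"]),3)/' to.py; python3 to.py .584 -.040 .069; python3 st.py w3
```

```text
t 3.97 shift [ 1.8  1.1 49.8] turn [-0.001  0.002  0.   ]
rail x,y mm -0.6 0.7 z 118.8 F rail -0.3 -0.2 -0.1 gap 0.55
3.9667 [ 0.5825 -0.0387  0.1188] gap 0.5502798100059664 F [-0.27 -0.14 -0.1 ]
[[ 0.994 -0.112 -0.002]
 [-0.112 -0.994  0.001]
 [-0.002 -0.001 -1.   ]]
[([326.5, 226.2], [308, 203, 38, 46, 1355])]
```

View pics/w3.png

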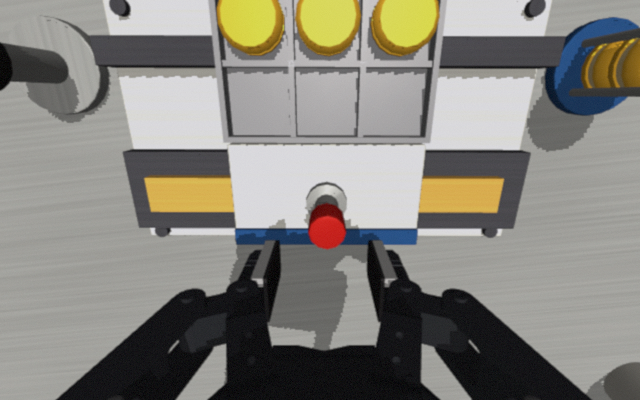

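The knob at (326,226) is centred between the pads, so I'll go on down.

Call:
servo_tool([
  [2,1,12,0,0,0,0.1],
  [0,0,12,0,0,0,0.1],
])

```text
t: 4.18
tcp_pos: [0.5859, -0.0405, 0.0936]
tool_rot: [0.998, -0.056, 0.001, 0.001]
force: [-0.7, 0.3, -0.5]
finger_gap: 0.552
```

```bash
python3 to.py .584 -.040 .069
```

```text
t 4.18 shift [-2.  -0.3 24.6] turn [ 0.001 -0.002  0.001]
rail x,y mm 3.0 -0.7 z 93.6 F rail -0.8 0.2 -0.5 gap 0.552
```

Call:
servo_tool([
  [-2,0,13,0,-0.002,0,0.1],
  [0,0,12,0,0,0,0.1],
])

```text
t: 4.35
tcp_pos: [0.5842, -0.0401, 0.0661]
tool_rot: [0.998, -0.055, 0.0, 0.001]
force: [-0.3, 0.7, -0.2]
finger_gap: 0.545
```

```bash
python3 to.py .584 -.040 .069; python3 st.py w4
```

```text
t 4.35 shift [-0.2 -0.1 -2.9] turn [ 0.001 -0.001  0.002]
rail x,y mm 1.3 -0.5 z 66.1 F rail -0.4 0.7 -0.2 gap 0.545
4.35 [ 0.5842 -0.0401  0.0661] gap 0.544521675828347 F [-0.29  0.72 -0.22]
[[ 0.994 -0.11   0.001]
 [-0.11  -0.994 -0.001]
 [ 0.001  0.001 -1.   ]]
[([325.0, 277.3], [300, 244, 51, 67, 2733])]
```

View pics/w4.png

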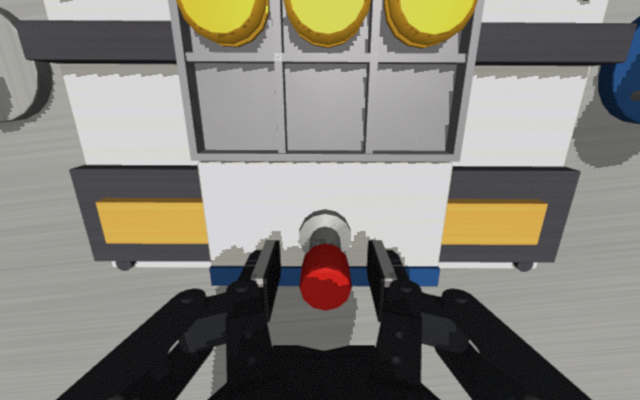

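Call:
servo_tool([
  [0,0,-2,0,0,0,-0.25],
  [0,0,0,0,0,0,-0.3],
  [0,0,0,0,0,0,-0.34],
])

```text
t: 4.65
tcp_pos: [0.5817, -0.0395, 0.0632]
tool_rot: [0.998, -0.055, -0.004, -0.0]
force: [-0.0, -0.2, -0.1]
finger_gap: 0.33
```

```bash
python3 to.py .584 -.040 .068
```

```text
t 4.65 shift [ 2.3  0.2 -4.8] turn [0.    0.008 0.002]
rail x,y mm -1.3 -0.2 z 63.2 F rail 0.0 -0.2 -0.1 gap 0.33
```

Call:
servo_tool([
  [2,0,-5,0,0.008,0.002,-0.37],
  [0,0,0,0,0,0,-0.4],
])

```text
t: 4.82
tcp_pos: [0.5844, -0.04, 0.0691]
tool_rot: [0.998, -0.056, 0.001, 0.0]
force: [0.7, -1.6, 0.5]
finger_gap: 0.304
```

```bash
python3 to.py .584 -.040 .068;python3 st.py w5
```

```text
t 4.82 shift [-0.4  0.   1.1] turn [ 0.001 -0.002  0.   ]
rail x,y mm 1.5 -0.4 z 69.1 F rail 0.9 -1.5 0.5 gap 0.304
4.8167 [ 0.5844 -0.04    0.0691] gap 0.30432469653463545 F [ 0.72 -1.64  0.54]
[[ 0.994 -0.112  0.002]
 [-0.112 -0.994 -0.001]
 [ 0.002  0.001 -1.   ]]
[([325.2, 273.9], [300, 241, 51, 65, 2624])]
```

View pics/w5.png

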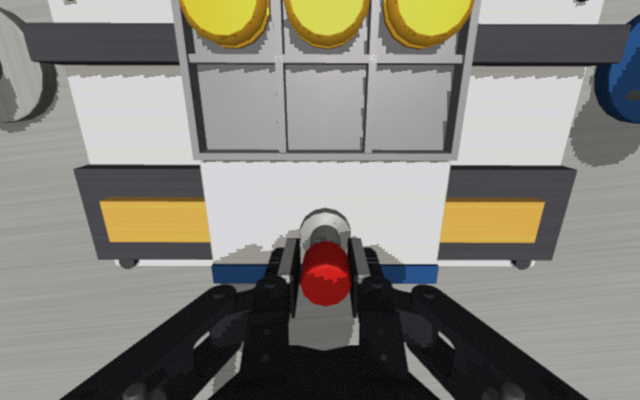

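Pads sit evenly on both sides of the knob (columns 300-351), so I'll close the grip in small steps.

Call:
servo_tool([
  [0,0,0,0,0,0,-0.44],
  [0,0,0,0,0,0,-0.5],
])

```text
t: 5.03
tcp_pos: [0.5847, -0.0403, 0.0698]
tool_rot: [0.998, -0.056, 0.002, 0.001]
force: [0.8, 0.1, -5.6]
finger_gap: 0.276
```

```bash
python3 to.py .584 -.040 .068
```

```text
t 5.03 shift [-0.7 -0.2  1.8] turn [ 0.001 -0.003  0.   ]
rail x,y mm 1.7 -0.6 z 69.8 F rail 0.8 0.2 -5.6 gap 0.276
```

Call:
servo_tool([
  [0,0,-4,0,0,0,-0.8],
  [0,0,-4,0,0,0,-0.8],
  [0,0,-4,0,0,0,-0.8],
], grip_force=40)

```text
t: 5.28
tcp_pos: [0.5846, -0.0403, 0.0806]
tool_rot: [0.998, -0.056, 0.001, 0.0]
force: [1.6, -0.7, -8.8]
finger_gap: 0.268
```

```bash
python3 to.py .584 -.040 .079;python3 st.py w6
```

```text
t 5.28 shift [-0.7 -0.2  1.6] turn [ 0.001 -0.003  0.   ]
rail x,y mm 1.7 -0.6 z 80.6 F rail 1.6 -0.5 -8.8 gap 0.268
5.2833 [ 0.5846 -0.0403  0.0806] gap 0.2684047759193562 F [ 1.57 -0.73 -8.78]
[[ 0.994 -0.112  0.003]
 [-0.112 -0.994 -0.001]
 [ 0.003  0.001 -1.   ]]
[([323.4, 273.6], [299, 241, 50, 65, 2574])]
```

View pics/w6.png

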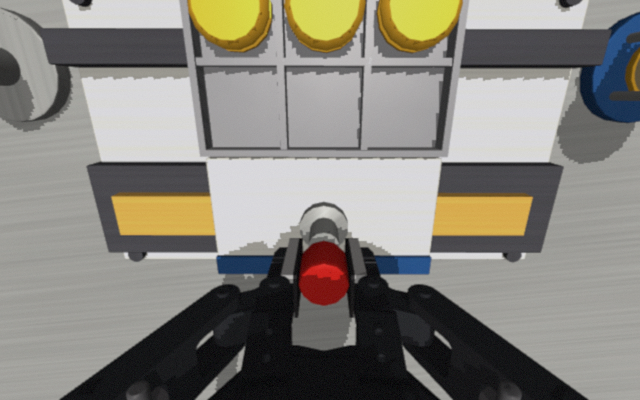

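The knob has come up about 11 mm and is still held. Now I'll slide toward the magazine.

Call:
servo_tool([
  [0,3,0,0,0,0,-0.8],
  [0,5,0,0,0,0,-0.8],
  [0,5,0,0,0,0,-0.8],
  [0,5,0,0,0,0,-0.8],
])

```text
t: 5.67
tcp_pos: [0.5828, -0.0565, 0.0806]
tool_rot: [0.998, -0.056, 0.002, -0.001]
force: [2.6, 2.0, -7.9]
finger_gap: 0.266
```

```bash
python3 to.py .584 -.040 .079
```

```text
t 5.67 shift [ -0.6 -16.5   1.6] turn [-0.003 -0.003  0.001]
rail x,y mm 1.7 -16.9 z 80.6 F rail 2.4 2.3 -7.9 gap 0.266
```

Call:
servo_tool([
  [0,5,0,0,0,0,-0.8],
  [0,5,0,0,0,0,-0.8],
  [0,5,0,0,0,0,-0.8],
  [0,5,0,0,0,0,-0.8],
  [0,2,0,0,0,0,-0.8],
])

```text
t: 6.08
tcp_pos: [0.5799, -0.0817, 0.08]
tool_rot: [0.998, -0.057, 0.001, -0.001]
force: [3.4, 1.4, -7.4]
finger_gap: 0.268
```

```bash
python3 to.py .584 -.040 .079; python3 st.py w7
```

```text
t 6.08 shift [ -0.6 -41.9   1.1] turn [-0.003 -0.003 -0.001]
rail x,y mm 1.6 -42.2 z 80.0 F rail 3.2 1.7 -7.4 gap 0.268
6.0833 [ 0.5799 -0.0817  0.08  ] gap 0.2682942870556849 F [ 3.35  1.35 -7.45]
[[ 0.994 -0.113  0.003]
 [-0.113 -0.994  0.003]
 [ 0.003 -0.003 -1.   ]]
[([323.2, 273.6], [298, 241, 51, 65, 2577])]
```

View pics/w7.png

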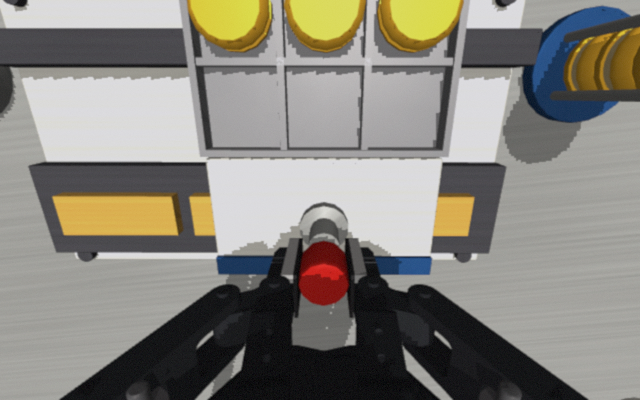

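The cradle has travelled about 41.6 mm, with the tray and macarons intact. Next I'll release the knob so the pin rides on the strip, lower a little, and push gently with one finger.

Call:
servo_tool([
  [0,0,2,0,0,0,-0.4],
  [0,0,2,0,0,0,-0.34],
  [0,0,2,0,0,0,-0.3],
  [0,0,0,0,0,0,-0.3],
], grip_force=20)

```text
t: 6.47
tcp_pos: [0.5798, -0.084, 0.0764]
tool_rot: [0.998, -0.057, 0.002, 0.0]
force: [-0.2, 0.3, 0.1]
finger_gap: 0.353
```

```bash
python3 to.py .5793 -.0817 .072; python3 st.py w8
```

```text
t 6.47 shift [-0.7 -2.2  4.4] turn [-0.    -0.004 -0.001]
rail x,y mm 1.8 -44.6 z 76.4 F rail -0.2 0.2 0.1 gap 0.353
6.4667 [ 0.5798 -0.084   0.0764] gap 0.35310710794563505 F [-0.2   0.26  0.07]
[[ 0.994 -0.113  0.004]
 [-0.113 -0.994 -0.   ]
 [ 0.004 -0.    -1.   ]]
[([319.9, 274.2], [295, 242, 50, 65, 2582])]
```

View pics/w8.png

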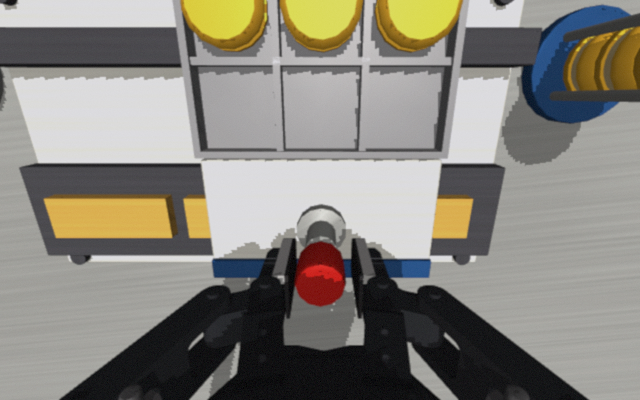

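Call:
servo_tool([
  [-1,1,3,0,-0.004,0,-0.3],
  [0,1,1,0,0,0,-0.3],
])

```text
t: 6.68
tcp_pos: [0.579, -0.0855, 0.0734]
tool_rot: [0.998, -0.056, 0.0, -0.0]
force: [-1.1, 2.2, 2.9]
finger_gap: 0.347
```

```bash
cat > m.py <<'E'
from h import *
import subprocess
exec(open("to.py").read().replace("sys.argv[1:4]","[0.58,-.08,.072]"))
d=manip.snapshot("wrist");b=max(blobs(d["frame"],(0,120,60),(8,255,255),(200,180,450,400),30),key=lambda b:b[1][4])
x,y,w,h,A=b[1]
# knob top disc far edge/near edge and centre; compare with tcp
o,rr=ray(d,x+w/2,y+h)  # near rim of the top
r0=d["world_from_camera"]
print("blob",b)
# height of the knob top from disc width: 24 mm wide
f=d["mtx"][0,0];Z=f*.024/w
c=np.array([((x+w/2)-d["mtx"][0,2])/f*Z,-((y+h-w*.45)-d["mtx"][1,2])/f*Z,-Z,1]);p=r0@c
print("knob top approx",p[:3].round(4),"rail y",(p[:2]-[.583,-.0395])@ey*1e3)
E
python3 m.py
```

```text
t 6.68 shift [ 0.4 -5.5  1.4] turn [-0.    -0.001 -0.   ]
rail x,y mm 1.2 -46.1 z 73.4 F rail -1.3 2.0 2.9 gap 0.347
blob ([316.8, 277.0], [291, 244, 52, 66, 2724])
knob top approx [ 0.5787 -0.0824  0.1007] rail y -43.08280353037828
```

Call:
servo_tool([
  [0,1.5,0,0,0,0,-0.3],
  [0,1.5,0,0,0,0,-0.3],
])

```text
t: 6.9
tcp_pos: [0.5788, -0.086, 0.0734]
tool_rot: [0.998, -0.057, 0.001, -0.002]
force: [1.3, 6.1, -0.2]
finger_gap: 0.352
```

```bash
python3 m.py
```

```text
t 6.9 shift [ 0.5 -6.1  1.4] turn [-0.005 -0.001 -0.002]
rail x,y mm 1.1 -46.6 z 73.4 F rail 0.6 6.2 -0.2 gap 0.352
blob ([316.5, 276.9], [291, 243, 51, 67, 2722])
knob top approx [ 0.5768 -0.0825  0.0986] rail y -43.43507399944143
```

```bash
python3 - <<'E'
from h import *
S=manip.snapshot("scene")
print(blobs(S["frame"],(0,120,60),(8,255,255),(190,205,380,300)))
d=manip.snapshot("wrist")
a=cv2.resize(d["frame"][190:330,220:420,::-1],None,fx=4,fy=4,interpolation=cv2.INTER_CUBIC)
cv2.imwrite("pics/z1.png",a)
cv2.imwrite("pics/s1.png",cv2.resize(S["frame"][190:310,180:380,::-1],None,fx=4,fy=4,interpolation=cv2.INTER_CUBIC))
E
```

```text
[([270.1, 227.6], [267, 223, 7, 10, 65])]
```

View pics/z1.png

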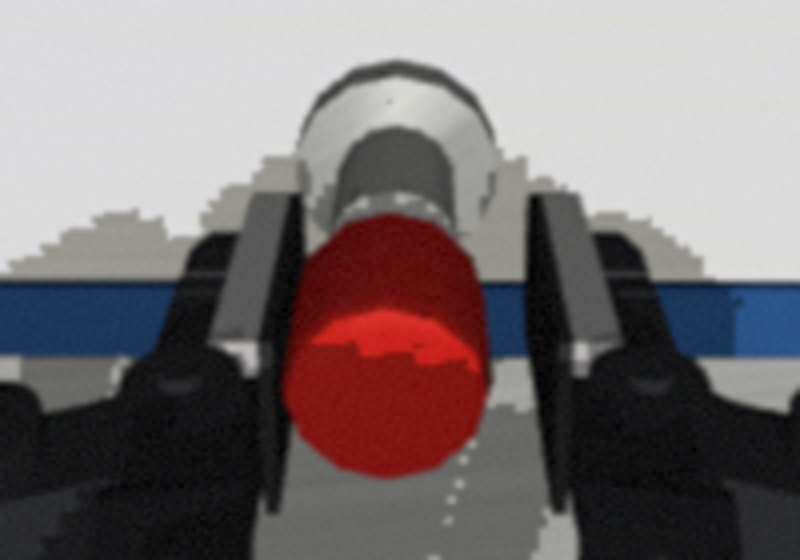

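View pics/s1.png

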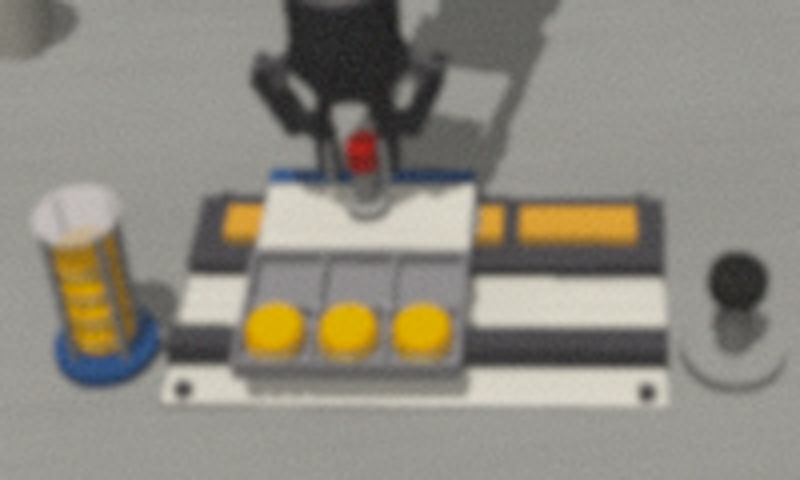

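The knob is still raised, with the light rod showing beneath it. So the pin is riding on the strip and friction is about 6 N. I'll push slightly more firmly.

Call:
servo_tool([
  [0,2,0.5,-0.004,0,0,-0.3],
  [0,2,0,0,0,0,-0.3],
  [0,2,0,0,0,0,-0.3],
])

```text
t: 7.3
tcp_pos: [0.5787, -0.0865, 0.0734]
tool_rot: [0.998, -0.058, 0.001, -0.004]
force: [1.7, 5.8, -0.7]
finger_gap: 0.35
```

```bash
python3 m.py
```

```text
t 7.3 shift [ 0.5 -6.6  1.4] turn [-0.008 -0.001 -0.004]
rail x,y mm 1.0 -47.2 z 73.4 F rail 1.0 6.0 -0.7 gap 0.35
blob ([316.5, 276.8], [290, 243, 52, 67, 2732])
knob top approx [ 0.5785 -0.0832  0.1007] rail y -43.881338927138614
```

Call:
servo_tool([
  [0,3,0.5,-0.008,0,-0.004,-0.3],
  [0,3,0,-0.002,0,-0.001,-0.3],
])

```text
t: 7.52
tcp_pos: [0.5786, -0.088, 0.0734]
tool_rot: [0.998, -0.057, 0.001, -0.003]
force: [3.7, 5.7, -1.8]
finger_gap: 0.349
```

```bash
python3 m.py
```

```text
t 7.52 shift [ 0.5 -8.1  1.4] turn [-0.006 -0.002 -0.002]
rail x,y mm 1.1 -48.7 z 73.4 F rail 3.0 6.1 -1.8 gap 0.349
blob ([316.5, 276.8], [291, 243, 51, 67, 2716])
knob top approx [ 0.5765 -0.0845  0.0986] rail y -45.44341828901883
```

Call:
servo_tool([
  [0,3,0.5,-0.006,-0.001,-0.003,-0.3],
  [0,3,0,-0.002,0,-0.001,-0.3],
  [0,3,0,-0.002,0,-0.001,-0.3],
])

```text
t: 7.82
tcp_pos: [0.5783, -0.0909, 0.0734]
tool_rot: [0.998, -0.056, 0.001, -0.002]
force: [2.7, 6.3, -0.5]
finger_gap: 0.35
```

```bash
python3 m.py
```

```text
t 7.82 shift [  0.4 -11.    1.5] turn [-0.005 -0.001  0.001]
rail x,y mm 1.1 -51.6 z 73.4 F rail 2.0 6.6 -0.5 gap 0.35
blob ([316.5, 276.9], [291, 244, 51, 66, 2719])
knob top approx [ 0.5762 -0.0874  0.0986] rail y -48.36391184284785
```

Call:
servo_tool([
  [0,3,0,-0.005,-0.001,0.001,-0.3],
  [0,3,0,-0.002,0,-0.001,-0.3],
  [0,3,0,-0.002,0,-0.001,-0.3],
])

```text
t: 8.12
tcp_pos: [0.5779, -0.0943, 0.0733]
tool_rot: [0.998, -0.057, 0.0, -0.002]
force: [1.1, 6.1, -0.2]
finger_gap: 0.351
```

```bash
python3 m.py
```

```text
t 8.12 shift [  0.5 -14.5   1.4] turn [-0.004 -0.    -0.001]
rail x,y mm 1.1 -55.1 z 73.3 F rail 0.4 6.2 -0.2 gap 0.351
blob ([316.4, 276.9], [290, 244, 52, 66, 2722])
knob top approx [ 0.5777 -0.0909  0.1007] rail y -51.690156534212484
```

Call:
servo_tool([
  [0,3,0,-0.004,0,-0.001,-0.3],
  [0,2.5,0,-0.002,0,-0.001,-0.3],
])

```text
t: 8.33
tcp_pos: [0.5776, -0.0965, 0.0732]
tool_rot: [0.998, -0.056, 0.0, -0.002]
force: [3.0, 6.2, -0.3]
finger_gap: 0.347
```

```bash
python3 m.py
```

```text
t 8.33 shift [  0.5 -16.7   1.2] turn [-0.003 -0.    -0.   ]
rail x,y mm 1.1 -57.2 z 73.2 F rail 2.2 6.5 -0.3 gap 0.347
blob ([316.4, 276.8], [291, 243, 51, 67, 2720])
knob top approx [ 0.5756 -0.093   0.0984] rail y -54.0116498030531
```

Call:
servo_tool([
  [0,3,0,-0.004,0,-0.001,-0.3],
  [0,2.5,0,-0.002,0,-0.001,-0.3],
])

```text
t: 8.55
tcp_pos: [0.5772, -0.0998, 0.0729]
tool_rot: [0.998, -0.055, 0.0, 0.0]
force: [0.7, 1.1, 1.2]
finger_gap: 0.347
```

```bash
python3 m.py
```

```text
t 8.55 shift [  0.6 -20.    0.9] turn [ 0.    -0.     0.002]
rail x,y mm 1.0 -60.6 z 72.9 F rail 0.6 1.2 1.2 gap 0.347
blob ([317.1, 268.8], [292, 237, 50, 63, 2483])
knob top approx [ 0.5777 -0.0967  0.0943] rail y -57.402882097870084
```

The blob shifted from row 277 to 269 and shrank, and the force fell to about 1 N, so it has probably snapped in. I'll check.

```bash
python3 - <<'E'
from h import *
d=manip.snapshot("wrist");S=manip.snapshot("scene")
cv2.imwrite("pics/z2.png",cv2.resize(d["frame"][190:330,220:420,::-1],None,fx=4,fy=4,interpolation=cv2.INTER_CUBIC))
print(blobs(S["frame"],(0,120,60),(8,255,255),(190,205,380,300)))
E
```

```text
[([265.0, 229.6], [262, 225, 7, 10, 65])]
```

View pics/z2.png

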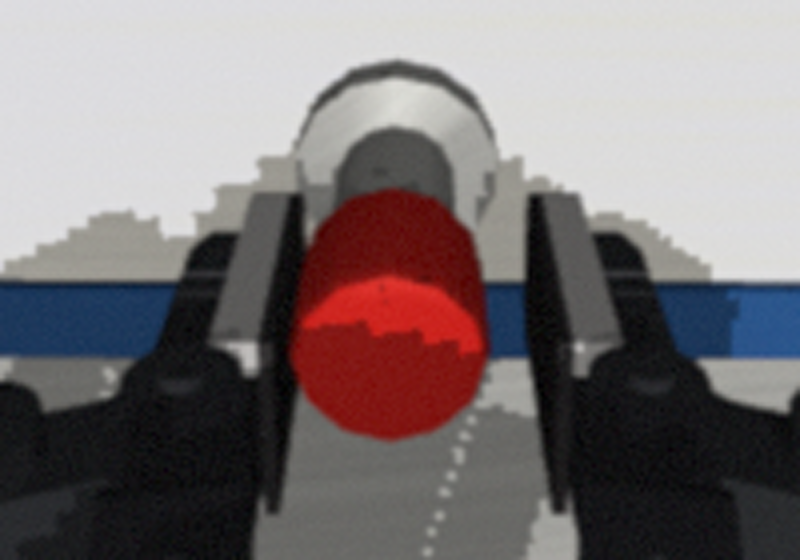

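The knob is down and the bright rod is hidden. Its image row (268.8) matches the fully-home prediction of about 269.6. Now I'll back the finger off, open and rise.

Call:
servo_tool([
  [0,-2,0,0,0,0,-0.3],
  [0,-0.5,0,0,0,0,-0.15],
  [0,0,0,0,0,0,0.1],
  [0,0,0,0,0,0,0.1],
])

```text
t: 9.03
tcp_pos: [0.5775, -0.0996, 0.073]
tool_rot: [0.998, -0.055, 0.0, 0.002]
force: [0.3, 0.0, 0.3]
finger_gap: 0.55
```

```bash
python3 m.py
```

```text
t 9.03 shift [  0.3 -19.8   0.9] turn [ 0.003 -0.001  0.002]
rail x,y mm 1.3 -60.4 z 73.0 F rail 0.3 0.0 0.3 gap 0.55
blob ([319.1, 269.2], [295, 238, 49, 63, 2454])
knob top approx [ 0.5755 -0.0974  0.0921] rail y -58.33854945590855
```

Call:
servo_tool([
  [0,-2,-4,0,0,0,0.1],
  [0,0,-10,0,0,0,0.1],
  [0,0,-15,0,0,0,0.1],
])

```text
t: 9.33
tcp_pos: [0.5755, -0.0972, 0.1006]
tool_rot: [0.998, -0.056, -0.003, 0.001]
force: [-0.2, -0.6, 0.0]
finger_gap: 0.55
```

```bash
python3 m.py
```

```text
t 9.33 shift [  2.7 -17.6  28.5] turn [0.002 0.006 0.001]
rail x,y mm -1.0 -58.1 z 100.6 F rail -0.2 -0.6 0.0 gap 0.55
blob ([323.4, 239.2], [303, 213, 42, 52, 1691])
knob top approx [ 0.5768 -0.0976  0.0933] rail y -58.43511906548378
```

Call:
servo_tool([
  [2,0,-25,0,0,0,0.1],
  [0,0,-30,0,0,0,0.1],
  [0,0,-30,0,0,0,0.1],
  [0,0,-10,0,0,0,0.1],
  [0,0,0,0,0,0,0.1],
  [0,0,0,0,0,0,0.1],
])

```text
t: 9.88
tcp_pos: [0.5809, -0.0981, 0.2073]
tool_rot: [0.998, -0.055, 0.003, 0.003]
force: [0.5, 0.0, 0.2]
finger_gap: 0.549
```

```bash
python3 st.py w9; python3 - <<'E'
from h import *
S=manip.snapshot("scene");b=blobs(S["frame"],(0,120,60),(8,255,255),(190,205,380,300));print(b)
# predict scene pixel of knob centre when shifted 57 mm from home at heights
K=S["mtx"];T=np.linalg.inv(S["world_from_camera"])
pr=lambda p:(lambda c:(K[0,0]*c[0]/-c[2]+K[0,2],-K[1,1]*c[1]/-c[2]+K[1,2]))((T@np.r_[p,1])[:3])
h=np.array([.5823,-.0394,.0838])
a=np.radians(6.45)
for L in(.054,.057,.060):
  for dz in(0,.004,.0075): print(L,dz,np.round(pr(h+[-L*np.sin(a),-L*np.cos(a),dz]),1))
print(manip.sense()["qd"].round(3))
cv2.imwrite("pics/s2.png",cv2.resize(S["frame"][190:310,180:380,::-1],None,fx=4,fy=4,interpolation=cv2.INTER_CUBIC))
E
```

```text
9.8833 [ 0.5809 -0.0981  0.2073] gap 0.5489936362996616 F [0.54 0.02 0.18]
[[ 0.994 -0.111  0.006]
 [-0.111 -0.994 -0.006]
 [ 0.006  0.005 -1.   ]]
[([322.3, 191.6], [310, 177, 25, 30, 578])]
[([265.0, 229.3], [261, 225, 8, 10, 64])]
0.054 0 [266.3 229.4]
0.054 0.004 [266.2 228.4]
0.054 0.0075 [266.  227.5]
0.057 0 [265.2 229.4]
0.057 0.004 [265.1 228.4]
0.057 0.0075 [265.  227.5]
0.06 0 [264.1 229.4]
0.06 0.004 [264.  228.4]
0.06 0.0075 [263.9 227.4]
[-0.003  0.02   0.018  0.001  0.003 -0.001]
```

View pics/w9.png

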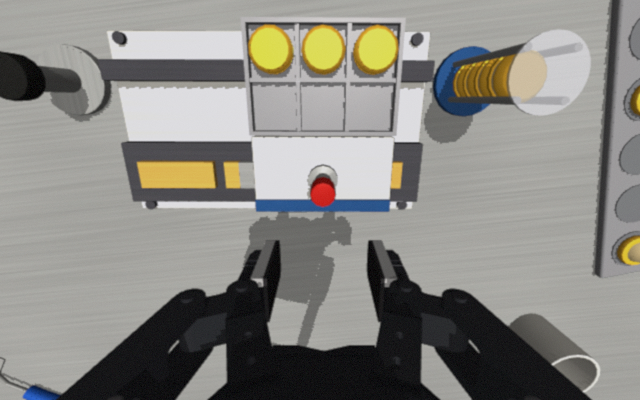

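View pics/s2.png

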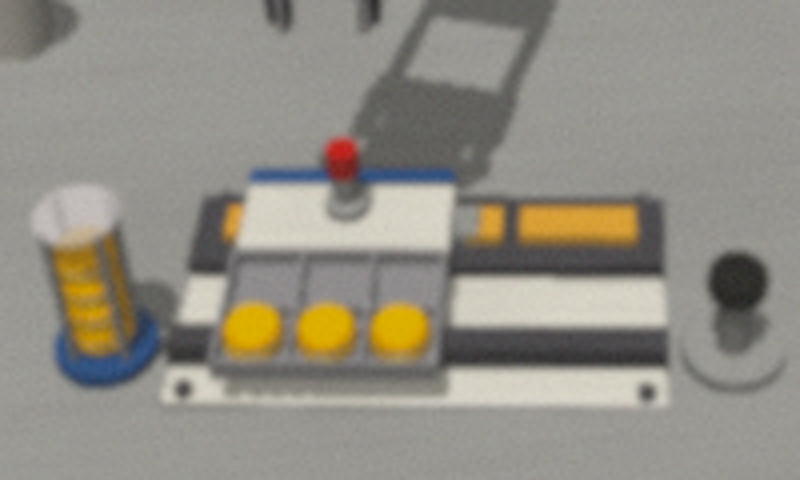

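The scene view puts the knob at (265.0, 229.3), against a prediction of (265.2, 229.4) for fully home at 57 mm. All three macarons are in their pockets and the gripper is clear, so I'm handing in.

```bash
python3 -c "
from station import manip
print(manip.sign_off())"
```

```text
the job is handed in; nothing more can be done
None
```

The cradle is now locked in the next hole toward the magazine (the −y side), about 57 mm from home, and the job is handed in. I gripped the knob, pulled it up about 11 mm and slid the cradle about 42 mm. Then I let the pin ride on the strip and pushed the knob gently with one finger until it snapped in.

**Pin:** at the snap the sideways push fell from about 6 N to 1 N and the knob dropped. The readings I took while pushing never passed about 7 N. These were wrist readings taken at the end of each move, so a brief peak between them would not show.

**Final position:** the knob sits at pixel (265.0, 229.3) in the scene view, against (265.2, 229.4) predicted for fully home at 57 mm. The wrist view agrees to about 1 mm.

**Surroundings:** the three macarons lie in their pockets, and the gripper is open and clear, about 0.1 m above the knob. The arm never went near the bystanders. I did not measure their positions again at the end.

**Time and drift:** it took about 10 s of the 51 s allowed. The arm drifted during one early descent, by up to 18 mm sideways, and I corrected this before touching anything. No final check failed or disagreed.

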